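# Refit the crank of the counter mill

## Task

The nut mill on the shop counter has been washed. Take its crank out of the draining stand and drop the square shaft down through the mill's top into the burr; nobody can see which way the burr's hole stands, so turn the shaft gently on it, without forcing, until it falls in and the collar sits fully home on the mill's top. Then turn the burr round with the crank until the wooden knob stands at the front, over the red line above the drawer and clear of the filler lid, let go, and leave everything else where it is.

Things in the scene. Friction and masses are not known exactly. Their poses are not given: they have to be found in the camera images.
- mill: hand-cranked nut mill, fixed to the worktop: dark base 150x132 mm, white box with a beech drawer in its front (-x), round aluminium hopper 112 mm across, dark flat top 150 mm above the origin. Origin: centre of its underside; z up, -x towards the drawer. More than 35 N between crank and mill damages the burr
- mill_mouth (a point): centre of the mouth of the brass bush, on the mill's axis level with its top; axes as the mill. The bush is a round hole 28 mm across, 12 mm deep, and opens into the hollow hopper; the crank's collar comes to rest on it
- burr_face (a point): on the mill's axis inside, 56 mm below the top, in the burr's upper face; fixed to the mill, does not turn. The burr, hidden, is a block with an upright square through-hole 19.5 mm wide, 20 mm deep. It turns about this axis, stiffly (0.15 N m: a shaft rubbing on it with under 8 N does not take it along). Its hole starts 0.30 to 1.27 rad (modulo a quarter turn) off the mill's x and y axes, angle unknown
- park (a point): where crank_knob is when the crank is home and parked: 90 mm in front of the mill's axis (mill's -x), 12 mm above its top, straight out over the red line and the drawer
- crank: steel crank, 0.21 to 0.33 kg; hangs in the stand's sleeve at the start. Origin: centre of the underside of its round collar (36 mm across, 6 mm thick); z up. Below it a square shaft 18x18 mm, sides along x and y, 75 mm long. Above the collar a bar arm 15 mm wide runs to -x; over it the hub, 11 to 45 mm above the origin, 26 mm along x, 24 mm along y: grip it from above across y
- crank_knob (a point): foot of the upright wooden knob (24 mm across, top 34 mm higher) on the crank's arm: 90 mm from the axis along the crank's -x, 12 mm above its origin
- stand: white draining stand, fixed: shallow tray 138x100 mm, with a steel spare ring lying in it and an upright round sleeve, 40 mm across, bore 28 mm, rim 84 mm above the origin. Origin: on the sleeve's axis at the worktop
- order_pad: bystander: beige notebook 148x109x13 mm lying flat; origin under its centre
- stapler: bystander: red stapler 136x36x43 mm; origin under its centre
- tape_clear: bystander: roll of brown tape lying flat, 96 mm across, 48 mm high; origin under its centre
- stamp_pad: bystander: blue ink pad tin 63x93x16 mm; origin under its centre
- rubber_stamp: bystander: wooden stamp 29x60x75 mm; origin under its centre

How it is judged (in metres and radians):
On the way:
1. the shaft has dropped into the burr: collar home on the mill's top (within 2 mm) on its axis (within 3 mm) (z of crank in the frame of mill_mouth below 0.002 m and horizontal distance between crank and mill_mouth below 0.003 m), for 0.2 s.
At the end, for the whole second after the job is handed in: the crank's collar sits on the mill's top within 2 mm, on its axis within 3 mm and upright, the knob stands within 15 mm (about 10 degrees) of its place over the red line at the front, and the crank is at rest (all of step 1 and angle between crank's own z axis and vertical below 0.06 rad and horizontal distance between crank_knob and park below 0.015 m and linear speed of crank below 0.02 m/s); the robot touches nothing.
It fails at once if the crank is forced: more than 35 N between crank and mill (contact force between crank and mill above 35 N).
It fails at once if a bystander is pushed more than 30 mm (distance of any of order_pad, stapler, tape_clear, stamp_pad, rubber_stamp from where it was at the start of the episode above 0.03 m).
It also fails if it takes over 61 s, if anything falls off the work surface, if the arm or the gripper's body presses on something with over 40 N, if the wrist force passes 120 N, or if a joint passes its speed limit or range.

## Robot

A 6-joint arm with a two-finger parallel gripper is mounted at the origin on a cart in front of the work surface, level with it; the furniture and walls round the work are solid. World frame = base frame: x ahead of the robot, y to its left, z up, the work surface at z = 0. Lengths are in mm, angles in rad, forces in N, time in s.
With the tool pointing down it reaches from about 325 to 900 mm from the base axis. Payload 6.1 kg.
Tool frame: the origin (TCP) lies at the very end of the fingers, on their centre line; the grasp point (between the pads) lies 19 mm behind it (manip.hold_point_z is the distance from the TCP to the grasp point, in mm); z points along the fingers, y is the line along which they close (so a half turn about z gives the same grasp; the last joint's range is limited). The gripper opens to 85 mm and grips with 20 to 120 N. Pads are 22 mm wide; open, the fingers measure 114 mm over their backs; the gripper's body (76 mm by 85 mm) begins 54 mm behind the grasp point. The pads swing forward as they close: fully open they stand 13 mm farther back than shut.
Start: joints at [1.126, 0.22, 1.526, -0, 1.395, -0.126], TCP at [195.89, 593.5, 231.3] pointing down, gripper open.
Joint ranges: [-2.98, 2.98], [-0.91, 2.08], [0.09, 2.57], [-1.24, 4.39], [0.2, 2.65], [-2.68, 2.68]. Speed limits (rad/s): [2.57, 2.57, 3.01, 3.14, 3.14, 3.14].

## Interface

Orientations are given as a rotation vector (axis times angle).
In Python, from workcell import manip gives the robot as it stands.
- The arm moves only by the shell command python3 -m inch 'ROWS' [FORCE]. ROWS is a JSON object of lists of equal length, an entry for each row: "dr": the turn, a rotation vector about the tool's x, y, z in degrees, a list of three; "offset": the shift along the tool's x, y, z in cm, a list of three; "claw": the opening, from 0 (shut) to 1 (fully open). A call has 1 to 8 rows; each row shifts and turns the commanded pose from where the row before left it, along the tool's axes as they then stand; what a row does not reach is not made up. A row lasts 1/10 s, in which the tool goes at most 50 mm and 8.59 degrees, less where a joint would pass 70% of its speed; a pose out of reach is approached as far as the arm can. A call is refused whole if a number of a shift passes 5 or a number of a turn 8.59, either way. A call with a gripper value outside its range is refused whole. The fingers move at their own pace and stop on an object; FORCE is the grip in N (left out, the last holds). Time passes only in rows, so rows that do not move let the fingers close. It gives the time, the measured TCP pose, the force, the opening and the grip force at its end, in the units of the state.
- manip.get_state(): the state, without advancing time (a new reading comes with each control period).
- manip.snapshot(name): name is "scene" or "top" or "wrist"; returns (picture, depth): 420x560x3 uint8, red, green, blue; 420x560 float32, mm along the optical axis (not along the pixel's ray), 0 where there is no reading.
- manip.camera_info(name): a dict with "K" (3x3 intrinsics, pixels), "origin" and "rotation" of the camera in the world. Camera axes: x right, y down, z forward; pixel columns grow to the right and rows downward; lengths in mm; the calibration is good to about 2 mm. A picture is of the moment at which its call begins: read the wrist's pose just before it. camera_info takes no time and is no camera call; for the wrist camera it gives the pose at the moment of the call.
- manip.close_job(): hands the job in; it is judged then, once.
The state is a dict: "t": time; "q": joint angles; "joint_vel": joint speeds; "tau": joint torques, N m; "eef_pos": TCP position; "tcp_rot": TCP orientation; "contact_force": force on the tool from outside, world axes, zero at the start; "ft_torque": the same for the moment, N m; "grip_width": finger opening in mm; "gripper_force": force on a finger pad.
Only numpy, scipy, OpenCV 4.12 (cv2) and the standard library are available. Lean on these libraries where they do the work, as an engineer would, in place of code of your own. Each camera call takes 0.05 s, during which the arm holds its last target. There are 200 camera calls.

## Working session

There is one attempt and no reset: what is moved stays moved. The work goes in short steps, Python scripts to look and compute and a shell command to move; the robot and the scene stay as the last step left them, time stands still between calls to the robot, and variables do not carry over. Pictures are saved under pics/ and viewed, at most 10 in all, crops included, and the job is handed in when it is done.

```bash
mkdir -p pics; ls
python3 - <<'E'
from workcell import manip
import cv2,numpy as np
for n in("scene","top"):
    p,d=manip.snapshot(n); cv2.imwrite(f"pics/{n}0.png",p[:,:,::-1]); np.save(f"{n}0.npy",d)
    c=manip.camera_info(n); print(n,c)
print(manip.get_state())
E
```

```text
pics
scene {'K': array([[489.18885524,   0.        , 277.98045008],
       [  0.        , 489.18885524, 208.06505319],
       [  0.        ,   0.        ,   1.        ]]), 'origin': array([-398.72594625, -719.72775912,  786.56043946]), 'rotation': array([-1.93550826,  0.95050914, -0.56118294])}
top {'K': array([[460.63694482,   0.        , 282.28363668],
       [  0.        , 460.63694482, 212.36063733],
       [  0.        ,   0.        ,   1.        ]]), 'origin': array([ 402.8128665 ,  -18.15396085, 1455.4974674 ]), 'rotation': array([-2.17866814,  2.19594852, -0.1094493 ])}
{'t': 0.1, 'q': array([ 1.12592357e+00,  2.21167852e-01,  1.52749164e+00,  2.41840365e-05,
        1.39464691e+00, -1.26116621e-01]), 'joint_vel': array([-0.00010864,  0.00022132, -0.00264397, -0.00129649, -0.00024448,
        0.00021547]), 'tau': array([ 2.50668934e-03, -4.98240995e+01, -3.90546584e+01,  1.05945203e-04,
        5.64660222e-03,  8.76176955e-05]), 'eef_pos': array([195.64454809, 593.03743055, 230.29853302]), 'tcp_rot': array([-4.98510118e-01, -3.10127548e+00,  2.57203285e-03]), 'contact_force': array([ 0.11637411, -0.54455428,  0.01853061]), 'ft_torque': array([-0.00415225,  0.00749524,  0.02513408]), 'gripper_force': 0.0, 'grip_width': 85.15714865093285}
```

View pics/top0.png

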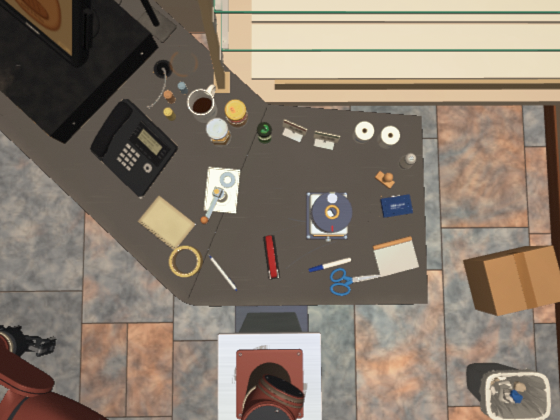

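View pics/scene0.png

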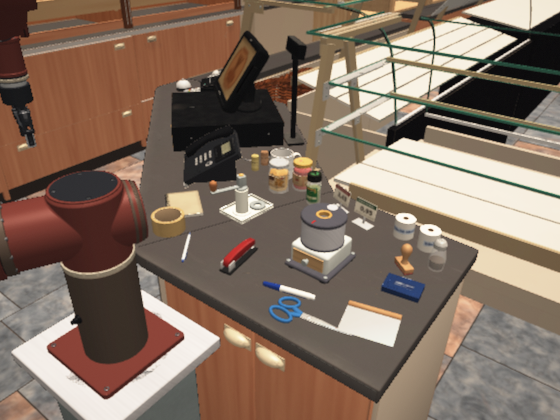

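The top view shows the mill at about (331,212), with the drawer side towards the robot (down). The stand is at about (222,190), the crank hub at about (218,193) and the knob at about (204,219). I'll enlarge both areas and measure.

```bash
cat > h.py <<'E'
import numpy as np,cv2
from scipy.spatial.transform import Rotation as R
from workcell import manip
def cloud(d,c):
    K=c["K"];v,u=np.indices(d.shape)
    P=np.stack([(u-K[0,2])/K[0,0]*d,(v-K[1,2])/K[1,1]*d,d],-1)
    return P@R.from_rotvec(c["rotation"]).as_matrix().T+c["origin"]
def ray(u,v,z,c):
    K=c["K"];r=R.from_rotvec(c["rotation"]).apply([(u-K[0,2])/K[0,0],(v-K[1,2])/K[1,1],1])
    o=np.array(c["origin"]);return o+r*(z-o[2])/r[2]
E
python3 - <<'E'
from h import *
im=cv2.imread("pics/top0.png");d=np.load("top0.npy");c=manip.camera_info("top");P=cloud(d,c)
a=cv2.resize(im[155:240,180:265],(400,400),interpolation=cv2.INTER_CUBIC)
b=cv2.resize(im[175:260,290:375],(400,400),interpolation=cv2.INTER_CUBIC)
cv2.imwrite("pics/crop1.png",np.hstack([a,b]))
for n,(u0,u1,v0,v1,z0,z1) in dict(hub=(205,235,175,205,118,150),knob=(190,225,200,235,105,150),hop=(300,365,180,245,140,165),base=(295,365,180,250,15,120)).items():
    q=P[v0:v1,u0:u1].reshape(-1,3);q=q[(q[:,2]>z0)&(q[:,2]<z1)]
    print(n,len(q),q.mean(0),q.min(0),q.max(0))
print(P[155:240:3,180:265:3,2].astype(int))
E
```

```text
hub 73 [575.01196278 148.12495558 128.35735214] [561.78286721 135.27577573 120.43985234] [588.4857676  161.99831447 137.04727323]
knob 51 [493.40816977 183.73342197 126.44441983] [483.76498103 173.9416838  113.82538763] [504.7494401  193.06209936 133.67997172]
hop 1253 [ 511.37449214 -182.4573869   149.07254556] [ 453.89877164 -240.86778319  140.11551801] [ 569.01398458 -125.76358817  158.81775051]
base 666 [ 489.71565819 -162.89874041   56.40524715] [ 430.55445136 -245.65368751   15.0090461 ] [ 585.73987341 -116.84629228  110.82840399]
[[  -5    3   -3   -1   -3    2   -3   -4    0   -1    1   -3   -2    2
    -2   -3   -3    1   -5    0   -3    4    0   -3   -4    0   -4    1
     0]
 [   0   -2    0   -4   -1    5   -2   -4    0    1    3    0    0   -3
    -8    3    1   -1   -3   -3   -4   -2    2    0    0    2   -3    5
    -1]
 [   2    0   -2    3    0    0    3    0   -1   -1   -2    0    4   -4
     2   -1    3    2    4   -2    3   -3    7    6   -3   -1   -7    0
     2]
 [  -1    0    1    0   -1    0    5    1    0   -8    2    1   -4    0
     0   -8   -3   -2    0   
[... 3151 characters left out ...]
2   -3    0
     1    3    1   -2    0    0   -1    1   -1    0   -1    0   -3   -2
     2]
 [   4    9   11    7    2   -2   -6    0   -2   -4   -1   -8    0    2
     0    0   -2    0   -3    0   -4    0   -1    1    0   -1   -4    3
     1]
 [  11   12   12    4   -2    2    1    3    2   -6   -3   -3   -3    0
    -1    4   -2    0    1   -8    1    0    0   -1   -1    1 1455    2
     4]
 [   8    7    0   -1   -2    0   -6    3    3    1   -4    1    1    0
    -7    2   -4   -2   -4    1    0   -2    1    0   -6    0   -3   -2
    -1]
 [   6    8    2    4   -1    3    5   -2   -3    0    1   -2    3   -2
    -7    0    6   -1   -3    2    1    9    0   -1    0    0   -3   -3
     7]]
```

View pics/crop1.png

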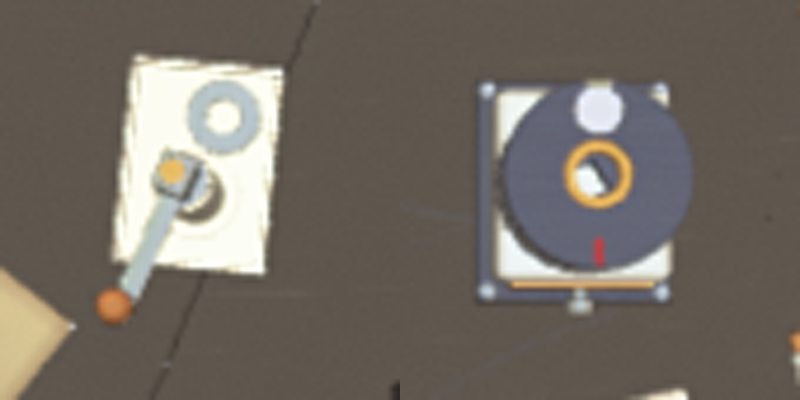

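The crop shows the collar ring of the mill's mouth at crop (600,173), the red line at (600,250) and the lid at (600,110). So the mill yaw is about 0, and the lid sits on +x. The crank hub is at (172,172) and the knob at (113,305), which gives a hub-to-knob distance of 89 mm as expected and a crank yaw of about -23.5°. Moving above the crank.

```bash
python3 -m inch '{"dr":[[0,0,0.4],[0,0,0.4],[0,0,0.4],[0,0,0.4],[0,0,0.4],[0,0,0.4],[0,0,0.4]],"offset":[[-3.57,-2.17,0],[-3.57,-2.17,0],[-3.57,-2.17,0],[-3.57,-2.17,0],[-3.57,-2.17,0],[-3.57,-2.17,0],[-3.57,-2.17,0]],"claw":[1,1,1,1,1,1,1]}' >/dev/null
python3 -m inch '{"dr":[[0,0,0.4],[0,0,0.4],[0,0,0.4],[0,0,0.4],[0,0,0.4],[0,0,0.4],[0,0,0.4],[0,0,0]],"offset":[[-3.57,-2.17,0],[-3.57,-2.17,0],[-3.57,-2.17,0],[-3.57,-2.17,0],[-3.57,-2.17,0],[-3.57,-2.17,0],[-3.57,-2.17,0],[0,0,0]],"claw":[1,1,1,1,1,1,1,1]}'
python3 - <<'E'
from h import *
s=manip.get_state();c=manip.camera_info("wrist");p,d=manip.snapshot("wrist")
print(s["eef_pos"],R.from_rotvec(s["tcp_rot"]).as_matrix().round(3),c,s["q"])
cv2.imwrite("pics/w1.png",p[:,:,::-1]);np.save("w1.npy",d)
P=cloud(d,c);q=P.reshape(-1,3)
for n,m in dict(hub=(q[:,2]>115)&(abs(q[:,0]-575)<30)&(abs(q[:,1]-148)<30)&(q[:,2]<140),knob=(q[:,2]>112)&(abs(q[:,0]-493)<25)&(abs(q[:,1]-184)<25)&(q[:,2]<140)).items():
    w=q[m]; print(n,len(w),np.median(w,0),w.min(0),w.max(0)); 
    if len(w): print(cv2.minAreaRect(w[:,:2].astype(np.float32)))
E
```

```text
t: 1.6
eef_pos: [556.6, 127.5, 230.7]
tcp_rot: [0.657, 3.072, -0.003]
contact_force: [-0.4, 1.8, -0.6]
grip_width: 85.6
gripper_force: 0.0
[556.58034304 127.51049998 230.70740031] [[-0.912  0.409  0.   ]
 [ 0.409  0.912 -0.002]
 [-0.001 -0.002 -1.   ]] {'K': array([[357.08275395,   0.        , 279.19484632],
       [  0.        , 357.08275395, 215.74256498],
       [  0.        ,   0.        ,   1.        ]]), 'origin': array([482.25392725, 161.68049294, 372.74105032]), 'rotation': array([2.40238536, 1.55503583, 0.24851373])} [ 0.088156    0.09276353  1.67073949 -0.00179123  1.37811323 -1.06066084]
hub 1159 [573.85814887 150.2682867  128.06474605] [561.75863229 135.20216126 115.01397383] [591.9157749  164.30996291 132.52367667]
((576.2847900390625, 150.05569458007812), (24.030237197875977, 24.877979278564453), 65.22560119628906)
knob 976 [494.44870399 185.33637306 127.40893279] [483.22588954 174.6000757  116.34748148] [506.97088303 197.92024486 131.55197261]
((494.80804443359375, 186.07901000976562), (22.48538589477539, 23.181217193603516), 27.603708267211914)
```

View pics/w1.png

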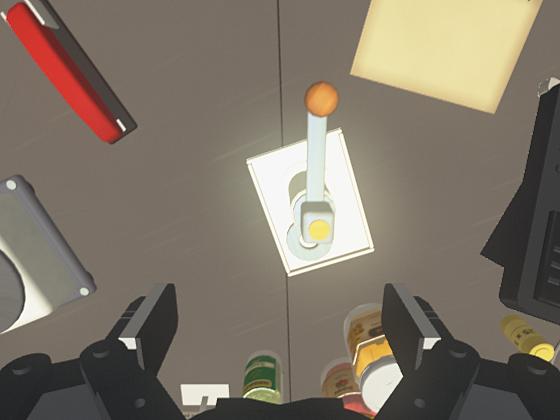

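The wrist view shows the hub at (318,228) and the knob at (321,99), in line with the tool's x axis. The yaw is good to within half a degree, so I'll correct the position, descend and grip.

```bash
python3 -m inch '{"dr":[[0,0,-0.2],[0,0,-0.2],[0,0,0],[0,0,0],[0,0,0],[0,0,0],[0,0,0],[0,0,0]],"offset":[[-0.4,1.4,0],[-0.43,1.42,0],[0,0,2.5],[0,0,2.5],[0,0,2.5],[0,0,2.5],[0,0,2],[0,0,1.2]],"claw":[1,1,1,1,1,1,1,1]}'
python3 -m inch '{"dr":[[0,0,0],[0,0,0],[0,0,0],[0,0,0],[0,0,0],[0,0,0],[0,0,0],[0,0,0]],"offset":[[0,0,0],[0,0,0],[0,0,0],[0,0,0],[0,0,0],[0,0,0],[0,0,0],[0,0,0]],"claw":[0,0,0,0,0,0,0,0]}' 50; python3 -c "
from h import *
s=manip.get_state();print(s['eef_pos'],s['contact_force'],s['grip_width'],R.from_rotvec(s['tcp_rot']).as_matrix()[:2,1])"
```

```text
t: 2.45
eef_pos: [571.4, 155.3, 96.9]
tcp_rot: [-0.636, -3.073, 0.001]
contact_force: [-0.1, 0.2, -0.2]
grip_width: 85.3
gripper_force: 0.0
t: 3.25
eef_pos: [574.2, 153.7, 100.8]
tcp_rot: [0.639, 3.074, -0.001]
contact_force: [-2.4, -3.0, 6.3]
grip_width: 23.1
gripper_force: 50.1
[574.18406357 153.72107011 100.80363542] [-2.39365069 -3.00235673  6.25771128] 23.08852422761399 [0.39843668 0.91719584]
```

```bash
python3 -m inch '{"dr":[[0,0,0],[0,0,0],[0,0,0],[0,0,0],[0,0,0],[0,0,0],[0,0,0],[0,0,0]],"offset":[[0,0,-1],[0,0,-1],[0,0,-1],[0,0,-1.5],[0,0,-2],[0,0,-2.5],[0,0,-2.5],[0,0,-2.5]],"claw":[0,0,0,0,0,0,0,0]}'
python3 -m inch '{"dr":[[0,0,0],[0,0,0],[0,0,0],[0,0,0],[0,0,0]],"offset":[[0,0,-2],[0,0,-2],[0,0,-1],[0,0,0],[0,0,0]],"claw":[0,0,0,0,0]}'
python3 - <<'E'
from h import *
s=manip.get_state();c=manip.camera_info("wrist");p,d=manip.snapshot("wrist")
M=R.from_rotvec(s["tcp_rot"]).as_matrix();print(s["eef_pos"],s["contact_force"],M.round(3))
cv2.imwrite("pics/w2.png",p[:,:,::-1])
q=cloud(d,c).reshape(-1,3);L=(q-s["eef_pos"])@M
w=L[(L[:,2]>-40)&(L[:,2]<-10)&(abs(abs(L[:,0])-90)<25)&(abs(L[:,1])<30)];print("knob in tool",len(w),np.median(w,0),w.min(0),w.max(0))
h=L[(L[:,2]>-45)&(L[:,2]<5)&(abs(L[:,0])<20)&(abs(L[:,1])<12)];print("hub",len(h),np.median(h,0),h.min(0),h.max(0))
E
```

```text
t: 4.05
eef_pos: [573.3, 155.1, 241.7]
tcp_rot: [0.638, 3.076, 0.003]
contact_force: [0.2, 0.5, -2.1]
grip_width: 23.2
gripper_force: 49.4
t: 4.55
eef_pos: [573.2, 154.5, 288.9]
tcp_rot: [-0.638, -3.075, -0.0]
contact_force: [-0.2, 0.8, -2.3]
grip_width: 23.3
gripper_force: 49.5
[573.16594917 154.50194487 288.90658246] [-0.15874676  0.79430092 -2.34536086] [[-0.917  0.398 -0.001]
 [ 0.398  0.917  0.   ]
 [ 0.001  0.    -1.   ]]
knob in tool 4207 [ 85.60059894   1.0398262  -27.04784239] [ 73.79733311 -10.76825877 -30.82900732] [ 97.43189624  13.05503219 -15.51666471]
hub 5876 [  5.42191805  -0.72580257 -26.63868259] [-17.16573586 -11.99442164 -38.27572427] [19.91259842 11.99840331  4.99870931]
```

View pics/w2.png

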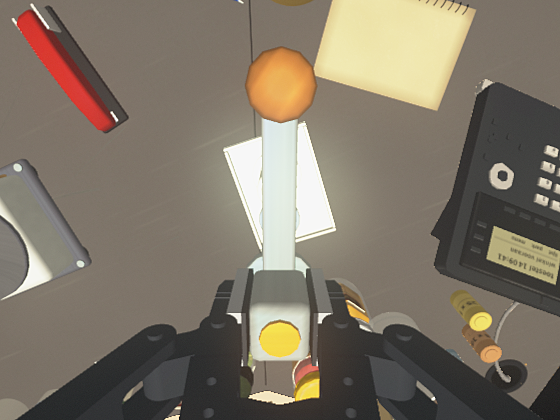

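The crank hangs true: cap at (280,338), knob at (281,85). Its axis is about 4 mm towards -x from the TCP. Moving it over the mill.

```bash
python3 -m inch '{"dr":[[0,0,0],[0,0,0],[0,0,0],[0,0,0],[0,0,0],[0,0,0],[0,0,0],[0,0,0]],"offset":[[-0.8,-3.34,0],[-0.8,-3.34,0],[-0.8,-3.34,0],[-0.8,-3.34,0],[-0.8,-3.34,0],[-0.8,-3.34,0],[-0.8,-3.34,0],[-0.8,-3.34,0]],"claw":[0,0,0,0,0,0,0,0]}'>/dev/null
python3 -m inch '{"dr":[[0,0,0],[0,0,0],[0,0,-2.5],[0,0,-2.5],[0,0,-2.5],[0,0,0],[0,0,0],[0,0,0]],"offset":[[-0.5,-3.34,0],[-0.4,-3.3,0],[0,0,0.5],[0,0,1],[0,0,1],[0,0,0],[0,0,0],[0,0,0]],"claw":[0,0,0,0,0,0,0,0]}'
cat > look.py <<'E'
from h import *
import sys
n=sys.argv[1]
s=manip.get_state();cw=manip.camera_info("wrist");p,d=manip.snapshot("wrist");ct=manip.camera_info("top");pt,dt=manip.snapshot("top")
M=R.from_rotvec(s["tcp_rot"]).as_matrix();print(s["eef_pos"],s["contact_force"],M.round(3).tolist(),s["q"].round(2))
a=cv2.resize(pt[185:245,300:370,::-1],(560,480),interpolation=cv2.INTER_CUBIC)
cv2.imwrite(f"pics/{n}t.png",a);cv2.imwrite(f"pics/{n}w.png",p[:,:,::-1])
cv2.imwrite(f"pics/{n}.png",np.hstack([cv2.resize(p[:,:,::-1],(440,330)),cv2.resize(a,(360,309))[:, :360].copy() if 0 else cv2.resize(a,(360,330))]))
q=cloud(d,cw).reshape(-1,3);L=(q-s["eef_pos"])@M
w=L[(L[:,2]>-40)&(L[:,2]<-12)&(abs(L[:,0]-88)<25)&(abs(L[:,1])<30)]
print("knob tool",(w.min(0)+w.max(0))/2, "world",s["eef_pos"]+M@((w.min(0)+w.max(0))/2))
np.save(n+"w.npy",d);np.save(n+"t.npy",dt)
E
python3 look.py m1
```

```text
t: 6.2
eef_pos: [507.8, -180.8, 264.5]
tcp_rot: [0.437, 3.111, 0.0]
contact_force: [-0.1, 0.5, -2.6]
grip_width: 23.2
gripper_force: 50.0
[ 507.76485766 -180.76343626  264.47789883] [-0.09556327  0.51401179 -2.6369057 ] [[-0.961, 0.276, 0.0], [0.276, 0.961, -0.0], [-0.0, 0.0, -1.0]] [-0.49 -0.01  1.71  0.    1.44 -1.78]
knob tool [ 85.53540781   1.25641648 -23.09295644] world [ 425.88949028 -155.9717669   287.56396724]
```

View pics/m1w.png

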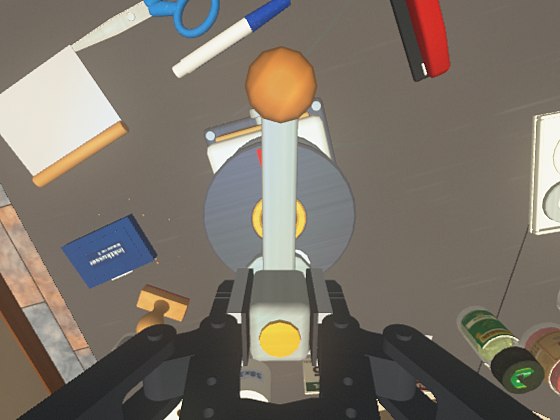

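View pics/m1t.png

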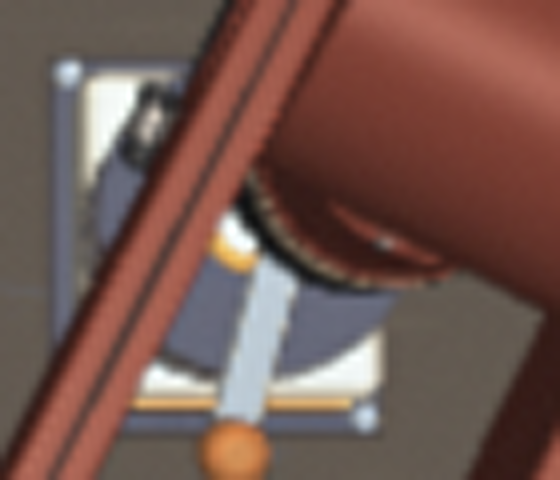

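The wrist view shows the hopper rim from u=204 to 355 with its top edge at v=136, the bush ring near (279,217), and the knob and cap at u≈280. I'll fit these circles numerically in the same camera, so that bias is shared.

```bash
cat > fit.py <<'E'
from h import *
import sys
from scipy.optimize import least_squares
n=sys.argv[1]
s=manip.get_state();cw=manip.camera_info("wrist");M=R.from_rotvec(s["tcp_rot"]).as_matrix();e=s["eef_pos"]
im=cv2.imread(f"pics/{n}w.png");d=np.load(n+"w.npy");P=cloud(d,cw);hsv=cv2.cvtColor(im,cv2.COLOR_BGR2HSV)
def cen(m):
    k,l,st,c=cv2.connectedComponentsWithStats(m.astype(np.uint8));i=1+st[1:,4].argmax();return st[i],c[i]
print("cam tilt",R.from_rotvec(cw["rotation"]).as_matrix()[:,2].round(3))
yel=(hsv[...,0]>18)&(hsv[...,0]<34)&(hsv[...,1]>120)&(hsv[...,2]>120);yel[:300]=0;yel[:,:240]=0;yel[:,320:]=0
st,c=cen(yel);z=np.median(P[...,2][yel]);print("cap",st,c,"z-tcp",z-e[2]);w=ray(*c,e[2]+28.2,cw);print(" cap world",w,"tool",(w-e)@M)
org=(hsv[...,0]<18)&(hsv[...,1]>120)&(hsv[...,2]>90);org[140:]=0;org[:,:230]=0;org[:,330:]=0
st,c=cen(org);print("knob",st,c);w=ray(*c,e[2]+18,cw);print(" knob world",w,"tool",(w-e)@M)
# hopper top: fit the rim
top=(abs(P[...,2]-150)<7)&(np.hypot(P[...,0]-511,P[...,1]+182)<64)
ct,_=cv2.findContours(cv2.morphologyEx(top.astype(np.uint8),cv2.MORPH_OPEN,np.ones((3,3))),cv2.RETR_EXTERNAL,cv2.CHAIN_APPROX_NONE)
q=np.vstack(ct)[:,0];W=np.array([ray(u,v,150,cw)[:2] for u,v in q])
r=np.hypot(*(W-[511,-182.5]).T);g=W[(r>51)&(r<62)]
f=least_squares(lambda x:np.hypot(*(g-x[:2]).T)-x[2],[511,-182,56],loss="soft_l1",f_scale=.7);print("hopper",f.x,len(g),np.abs(f.fun).mean())
g0=(f.x[0],f.x[1],150);print(" tool",(np.array(g0)-e)@M)
# brass ring, outer edge
yel=(hsv[...,0]>14)&(hsv[...,0]<34)&(hsv[...,1]>110)&(hsv[...,2]>110);yel[:185]=0;yel[265:]=0;yel[:,:240]=0;yel[:,320:]=0
v,u=np.nonzero(yel);W=np.array([ray(a,b,150,cw)[:2] for a,b in zip(u,v)]);print("ring px",u.min(),u.max(),v.min(),v.max(),"world",W.min(0),W.max(0))
red=((hsv[...,0]<6)|(hsv[...,0]>174))&(hsv[...,1]>120);red[:140]=0;red[190:]=0;red[:,:240]=0;red[:,330:]=0
v,u=np.nonzero(red); print("red",len(u),ray(u.mean(),v.mean(),150,cw) if len(u) else 0)
E
python3 fit.py m1
```

```text
cam tilt [ 0.302 -0.087 -0.949]
cap [ 259  322   41   35 1096] [279.25182482 339.24361314] z-tcp 29.790745312276385
 cap world [ 513.17163459 -181.6611295   293.02186108] tool [ -5.29508562   0.64180742 -28.19587396]
knob [ 245   47   72   76 4114] [280.49586777  84.32498785]
 knob world [ 425.72891123 -156.15602352  282.82186108] tool [ 85.79837192   1.08651357 -18.0684592 ]
hopper [ 512.47144831 -181.71407952   57.74321237] 338 0.6441427735260261
 tool [ -4.52266141   0.41616167 114.82544703]
ring px 252 305 199 237 world [ 494.84864648 -202.73847031] [ 531.45141013 -161.64989738]
red 48 [ 463.71161918 -182.39152681  150.        ]
```

The crank axis and hopper centre agree to within about 0.5 mm in the tool frame. I'll descend carefully into the bush and stop short of the burr, which the shaft should touch at TCP z≈186.

```bash
python3 -m inch '{"dr":[[0,0,0],[0,0,0],[0,0,0],[0,0,0],[0,0,0]],"offset":[[0,0,0.8],[0,0,0.7],[0,0,0.5],[0,0,0.4],[0,0,0]],"claw":[0,0,0,0,0]}'; python3 -m inch '{"dr":[[0,0,0],[0,0,0],[0,0,0],[0,0,0],[0,0,0]],"offset":[[0,0,0.3],[0,0,0.3],[0,0,0.3],[0,0,0],[0,0,0]],"claw":[0,0,0,0,0]}'
```

```text
t: 6.8
eef_pos: [507.4, -180.5, 239.3]
tcp_rot: [-0.436, -3.11, -0.001]
contact_force: [0.8, 0.9, -1.8]
grip_width: 23.4
gripper_force: 49.9
t: 7.3
eef_pos: [507.7, -180.7, 231.2]
tcp_rot: [0.436, 3.111, 0.0]
contact_force: [0.7, 1.0, -2.3]
grip_width: 23.1
gripper_force: 49.9
```

```bash
python3 -m inch '{"dr":[[0,0,0],[0,0,0],[0,0,0],[0,0,0],[0,0,0],[0,0,0],[0,0,0],[0,0,0]],"offset":[[0,0,0.5],[0,0,0.5],[0,0,0.5],[0,0,0.5],[0,0,0.5],[0,0,0.5],[0,0,0.3],[0,0,0]],"claw":[0,0,0,0,0,0,0,0]}'; python3 -m inch '{"dr":[[0,0,0],[0,0,0],[0,0,0],[0,0,0],[0,0,0]],"offset":[[0,0,0.2],[0,0,0.2],[0,0,0.1],[0,0,0.1],[0,0,0]],"claw":[0,0,0,0,0]}'
```

```text
t: 8.1
eef_pos: [507.4, -180.7, 197.6]
tcp_rot: [-0.436, -3.11, -0.001]
contact_force: [1.4, 0.0, -3.4]
grip_width: 23.1
gripper_force: 49.9
t: 8.6
eef_pos: [507.6, -180.9, 192.2]
tcp_rot: [-0.436, -3.111, 0.0]
contact_force: [1.3, -0.1, -1.3]
grip_width: 23.3
gripper_force: 49.9
```

```bash
for i in 1 ; do python3 -m inch '{"dr":[[0,0,0],[0,0,0],[0,0,0],[0,0,0],[0,0,0]],"offset":[[0,0,0.1],[0,0,0.1],[0,0,0.1],[0,0,0.1],[0,0,0]],"claw":[0,0,0,0,0]}';done; python3 -m inch '{"dr":[[0,0,0],[0,0,0],[0,0,0]],"offset":[[0,0,0.1],[0,0,0],[0,0,0]],"claw":[0,0,0]}';  python3 -m inch '{"dr":[[0,0,0],[0,0,0],[0,0,0]],"offset":[[0,0,0.1],[0,0,0],[0,0,0]],"claw":[0,0,0]}'
```

```text
t: 9.1
eef_pos: [507.6, -180.8, 188.1]
tcp_rot: [-0.436, -3.111, -0.0]
contact_force: [0.5, -0.5, -1.6]
grip_width: 23.2
gripper_force: 49.9
t: 9.4
eef_pos: [507.6, -180.8, 187.2]
tcp_rot: [-0.436, -3.111, -0.0]
contact_force: [0.7, 0.1, -2.0]
grip_width: 23.1
gripper_force: 49.9
t: 9.7
eef_pos: [507.6, -180.8, 186.2]
tcp_rot: [-0.436, -3.111, -0.0]
contact_force: [0.8, 0.5, -2.3]
grip_width: 23.2
gripper_force: 49.9
```

```bash
for i in 1 2 ; do python3 -m inch '{"dr":[[0,0,0],[0,0,0],[0,0,0]],"offset":[[0,0,0.05],[0,0,0],[0,0,0]],"claw":[0,0,0]}'|egrep 'pos|cont';done
```

```text
eef_pos: [507.6, -180.8, 185.8]
contact_force: [1.6, 0.1, -3.4]
eef_pos: [507.7, -180.9, 185.5]
contact_force: [-0.4, -0.2, -0.2]
```

```bash
for i in 1 2 ; do python3 -m inch '{"dr":[[0,0,0],[0,0,0],[0,0,0]],"offset":[[0,0,0.05],[0,0,0],[0,0,0]],"claw":[0,0,0]}'|egrep 'pos|cont';done
```

```text
eef_pos: [507.9, -181.0, 185.4]
contact_force: [-1.4, 0.5, 4.4]
eef_pos: [508.0, -181.0, 185.3]
contact_force: [-1.0, 1.2, 5.9]
```

Contact came at z≈185.5 with about 8 N. I'll ease off slightly, then turn about the crank's own axis in small steps and watch for the force to vanish.

```bash
python3 -m inch '{"dr":[[0,0,0],[0,0,0]],"offset":[[0,0,-0.03],[0,0,0]],"claw":[0,0]}'|egrep 'pos|cont'; for i in 1 2 3 4 ; do python3 -m inch '{"dr":[[0,0,1],[0,0,1],[0,0,0]],"offset":[[0,0.008,0],[0,0.008,0],[0,0,0]],"claw":[0,0,0]}'|egrep 'pos|cont';done
```

```text
eef_pos: [508.0, -181.0, 185.4]
contact_force: [-1.2, 2.0, 6.1]
eef_pos: [508.1, -180.9, 185.3]
contact_force: [-1.2, 1.2, 5.5]
eef_pos: [508.3, -180.9, 185.3]
contact_force: [0.5, 0.6, 5.9]
eef_pos: [508.4, -180.8, 185.3]
contact_force: [-0.7, -0.2, 5.3]
eef_pos: [508.5, -180.7, 185.3]
contact_force: [0.9, -0.6, 4.9]
```

```bash
python3 -m inch '{"dr":[[0,0,0],[0,0,0]],"offset":[[0,0,-0.02],[0,0,0]],"claw":[0,0]}'|egrep 'pos|cont'; for i in 1 2 3 4 5 6; do python3 -m inch '{"dr":[[0,0,1],[0,0,1],[0,0,0]],"offset":[[0,0.008,0],[0,0.008,0],[0,0,0]],"claw":[0,0,0]}'|egrep 'pos|cont';done
```

```text
eef_pos: [508.4, -180.6, 185.3]
contact_force: [1.2, -0.8, 4.4]
eef_pos: [508.5, -180.4, 185.3]
contact_force: [1.3, -0.7, 5.8]
eef_pos: [508.6, -180.3, 185.3]
contact_force: [1.5, -0.0, 5.4]
eef_pos: [508.6, -180.2, 185.3]
contact_force: [1.0, -1.2, 4.8]
eef_pos: [508.7, -180.1, 185.3]
contact_force: [1.6, -0.2, 5.1]
eef_pos: [508.8, -179.9, 185.3]
contact_force: [1.0, 0.0, 5.6]
eef_pos: [508.9, -179.8, 185.3]
contact_force: [2.7, -1.0, 4.8]
```

```bash
for i in 1 2 3 4 5 6 7; do python3 -m inch '{"dr":[[0,0,1],[0,0,1],[0,0,0]],"offset":[[0,0.008,0],[0,0.008,0],[0,0,0]],"claw":[0,0,0]}'|egrep 'pos|cont';done
```

```text
eef_pos: [509.0, -179.7, 185.3]
contact_force: [1.3, -1.0, 5.4]
eef_pos: [509.0, -179.6, 185.3]
contact_force: [0.8, -1.6, 5.5]
eef_pos: [509.2, -179.5, 185.3]
contact_force: [1.5, -1.4, 4.9]
eef_pos: [509.3, -179.4, 185.3]
contact_force: [1.5, -1.7, 6.5]
eef_pos: [509.4, -179.3, 185.3]
contact_force: [2.3, -1.7, 5.6]
eef_pos: [509.5, -179.2, 185.3]
contact_force: [1.8, -1.5, 4.8]
eef_pos: [509.7, -179.1, 185.3]
contact_force: [2.2, -1.4, 4.8]
```

```bash
for i in 1 2 3 4 5 6 7; do python3 -m inch '{"dr":[[0,0,1],[0,0,1],[0,0,0]],"offset":[[0,0.008,0],[0,0.008,0],[0,0,0]],"claw":[0,0,0]}'|egrep 'pos|cont';done
```

```text
eef_pos: [509.8, -179.0, 185.3]
contact_force: [2.1, -1.5, 5.2]
eef_pos: [509.9, -178.9, 185.3]
contact_force: [1.1, -1.3, 5.5]
eef_pos: [510.1, -178.8, 185.3]
contact_force: [2.2, -1.6, 5.3]
eef_pos: [510.2, -178.7, 185.3]
contact_force: [1.8, -2.3, 4.9]
eef_pos: [510.4, -178.5, 185.3]
contact_force: [2.9, -1.2, 5.6]
eef_pos: [510.6, -178.3, 185.3]
contact_force: [3.6, -2.1, 5.6]
eef_pos: [510.7, -178.2, 185.2]
contact_force: [3.6, -1.3, 4.3]
```

```bash
for i in 1 2 3 4 5 6 ; do python3 -m inch '{"dr":[[0,0,1],[0,0,1],[0,0,0]],"offset":[[0,0.008,0],[0,0.008,0],[0,0,0]],"claw":[0,0,0]}'|egrep 'pos|cont';done; python3 -c "
from h import *
s=manip.get_state();print(s['t'],s['q'],R.from_rotvec(s['tcp_rot']).as_matrix().round(3),s['ft_torque'])"
```

```text
eef_pos: [510.7, -178.0, 185.2]
contact_force: [3.9, -1.5, 5.1]
eef_pos: [511.0, -177.9, 185.2]
contact_force: [3.1, -2.0, 4.9]
eef_pos: [511.2, -177.8, 185.2]
contact_force: [4.0, -1.0, 5.2]
eef_pos: [511.4, -177.7, 185.2]
contact_force: [4.9, -0.3, 5.4]
eef_pos: [511.5, -177.7, 185.2]
contact_force: [4.6, -0.4, 5.4]
eef_pos: [511.7, -177.6, 185.3]
contact_force: [4.8, -1.0, 5.5]
20.3 [-4.80143078e-01  5.79411947e-02  1.79505462e+00  6.87293114e-04
  1.28666972e+00 -7.24090191e-01] [[-0.241  0.97   0.002]
 [ 0.97   0.241 -0.   ]
 [-0.001  0.002 -1.   ]] [-0.39494426 -1.03377261  0.08373476]
```

There was no drop over the whole range, and the lateral force grew to about 5 N in +x, so the shaft is likely off-centre and rubbing. I'll lift 3 mm and centre it in the bush by gentle probing along the tool axes.

```bash
cat > st.py <<'E'
from h import *
s=manip.get_state();M=R.from_rotvec(s["tcp_rot"]).as_matrix()
print(s["t"],s["eef_pos"].round(2),"Ftool",(M.T@s["contact_force"]).round(1),"Tt",(M.T@s["ft_torque"]).round(2),"crank yaw",round(np.degrees(np.arctan2(M[1,1],M[0,1]))-90,1))
E
python3 -m inch '{"dr":[[0,0,0],[0,0,0],[0,0,0],[0,0,0]],"offset":[[0,0,-0.2],[0,0,-0.1],[0,0,0],[0,0,0]],"claw":[0,0,0,0]}'>/dev/null; python3 st.py
for i in 1 2 3 4 5; do python3 -m inch '{"dr":[[0,0,0],[0,0,0]],"offset":[[0,0.05,0],[0,0,0]],"claw":[0,0]}'>/dev/null; python3 st.py; done
```

```text
20.7 [ 510.79 -177.23  186.03] Ftool [-3.9  6.8  4.7] Tt [-1.45 -0.89 -0.04] crank yaw -76.0
20.9 [ 510.92 -177.22  186.02] Ftool [-3.5  5.3  3.9] Tt [-1.1  -0.89 -0.02] crank yaw -76.0
21.1 [ 511.05 -177.17  185.95] Ftool [-4.3  3.5  2.7] Tt [-0.78 -0.86 -0.01] crank yaw -76.0
21.3 [ 511.25 -177.09  186.12] Ftool [-4.2  2.4  4.3] Tt [-0.43 -0.79 -0.1 ] crank yaw -76.0
21.5 [ 511.97 -176.59  186.96] Ftool [-0.9  0.5  2.7] Tt [-0.15 -0.27  0.02] crank yaw -76.0
21.7 [ 512.83 -176.4   187.49] Ftool [-0.7  0.3  2.7] Tt [ 0.02 -0.01  0.01] crank yaw -76.0
```

```bash
for i in 1 2 3 4 5; do python3 -m inch '{"dr":[[0,0,0],[0,0,0]],"offset":[[0,0.05,0],[0,0,0]],"claw":[0,0]}'>/dev/null; python3 st.py; done
```

```text
21.9 [ 513.73 -176.64  187.78] Ftool [-0.3  0.3  1.6] Tt [ 0.01  0.02 -0.02] crank yaw -76.0
22.1 [ 514.33 -176.69  187.81] Ftool [-0.9 -0.3  2.6] Tt [-0.03 -0.03 -0.03] crank yaw -76.0
22.3 [ 514.82 -176.62  187.79] Ftool [-0.2  0.5  2.8] Tt [ 0.04 -0.04  0.01] crank yaw -76.0
22.5 [ 515.29 -176.53  187.79] Ftool [-0.1 -0.2  2.3] Tt [ 0.04 -0.04  0.03] crank yaw -76.0
22.7 [ 515.53 -176.45  187.73] Ftool [-0.2 -0.3  2.2] Tt [ 0.33 -0.    0.01] crank yaw -76.0
```

```bash
python3 -m inch '{"dr":[[0,0,0],[0,0,0],[0,0,0],[0,0,0]],"offset":[[0,-0.1,0],[0,-0.08,0],[0,0,0],[0,0,0]],"claw":[0,0,0,0]}'>/dev/null; python3 st.py
for i in 1 2 3 4 5; do python3 -m inch '{"dr":[[0,0,0],[0,0,0]],"offset":[[0.05,0,0],[0,0,0]],"claw":[0,0]}'>/dev/null; python3 st.py; done
```

```text
23.1 [ 514.07 -176.85  187.85] Ftool [-0.2  0.6  2.2] Tt [-0.    0.01  0.04] crank yaw -76.0
23.3 [ 513.9  -176.26  187.81] Ftool [-0.4 -0.7  2.1] Tt [ 0.01 -0.03  0.02] crank yaw -76.0
23.5 [ 513.77 -175.79  187.8 ] Ftool [1.  0.2 2.2] Tt [ 0.02  0.05 -0.  ] crank yaw -76.0
23.7 [ 513.64 -175.45  187.81] Ftool [-0.6  0.1  1.7] Tt [ 0.   -0.04 -0.03] crank yaw -76.0
23.9 [ 513.54 -175.11  187.86] Ftool [-1.7 -0.3  1.5] Tt [ 0.1  -0.32 -0.02] crank yaw -76.0
24.1 [ 513.42 -174.83  187.9 ] Ftool [-2.6 -0.8  2.8] Tt [ 0.15 -0.61  0.01] crank yaw -76.0
```

```bash
python3 -m inch '{"dr":[[0,0,0],[0,0,0],[0,0,0],[0,0,0],[0,0,0]],"offset":[[-0.1,0,0],[-0.1,0,0],[-0.1,0,0],[0,0,0],[0,0,0]],"claw":[0,0,0,0,0]}'>/dev/null; python3 st.py
for i in 1 2 3; do python3 -m inch '{"dr":[[0,0,0],[0,0,0]],"offset":[[-0.05,0,0],[0,0,0]],"claw":[0,0]}'>/dev/null; python3 st.py; done
```

```text
24.6 [ 514.15 -177.17  187.73] Ftool [-0.2  0.1  1.5] Tt [ 0.01  0.04 -0.01] crank yaw -76.0
24.8 [ 514.29 -177.79  187.81] Ftool [ 0.4 -0.1  1.3] Tt [ 0.   -0.03  0.02] crank yaw -76.0
25.0 [ 514.37 -178.27  187.78] Ftool [ 0.8 -0.2  2.6] Tt [ 0.01  0.04 -0.01] crank yaw -76.0
25.2 [ 514.34 -178.61  187.69] Ftool [1.7 0.1 1.5] Tt [0.11 0.18 0.02] crank yaw -76.0
```

The bush centre is at TCP ≈ (513.9, -176.8) for yaw -76°. That implies the crank shifted or tilted a little in the grip, so I'll go to the centre and check with the wrist camera.

```bash
python3 -m inch '{"dr":[[0,0,0],[0,0,0],[0,0,0]],"offset":[[0.1,0,0],[0.07,0,0],[0,0,0]],"claw":[0,0,0]}'>/dev/null; python3 st.py; python3 look.py m2; python3 fit.py m2
python3 - <<'E'
from h import *
s=manip.get_state();M=R.from_rotvec(s["tcp_rot"]).as_matrix();e=s["eef_pos"]
L=(cloud(np.load("m2w.npy"),manip.camera_info("wrist")).reshape(-1,3)-e)@M
# arm's top surface: height along tool x
for x in range(18,74,8):
    w=L[(abs(L[:,0]-x)<4)&(abs(L[:,1])<6)&(abs(L[:,2]-6)<12)]; print(x,len(w),np.median(w[:,2]).round(2) if len(w) else 0)
L=(cloud(np.load("m1w.npy"),manip.camera_info("wrist")).reshape(-1,3)-e)@M
print("m1")
for x in range(18,74,8):
    w=L[(abs(L[:,0]-x)<4)&(abs(L[:,1])<6)&(abs(L[:,2]-6)<12)]; print(x,len(w),np.median(w[:,2]).round(2) if len(w) else 0)
E
```

```text
25.5 [ 514.16 -177.11  187.86] Ftool [ 0.4 -0.1  1.9] Tt [-0.02 -0.04  0.01] crank yaw -76.0
[ 514.15624227 -177.10964403  187.85861668] [-0.16019482  0.34833401 -1.85597007] [[-0.243, 0.97, 0.0], [0.97, 0.243, -0.0], [-0.0, 0.0, -1.0]] [-0.48  0.06  1.79 -0.    1.29 -0.72]
knob tool [ 85.57522175  -0.4948548  -22.4348218 ] world [492.91477037 -94.20595346 210.27429532]
cam tilt [ 0.076 -0.305 -0.949]
cap [ 259  322   41   35 1086] [279.3305709  339.15745856] z-tcp 29.689114295627945
 cap world [ 514.84046999 -182.40737486  216.07922689] tool [ -5.2683204   -0.62000773 -28.19890254]
knob [ 244   47   72   76 4085] [279.57062424  84.6624235 ]
 knob world [492.89019594 -94.13041856 205.87922689] tool [ 85.69894104  -0.50220128 -18.01956013]
hopper [ 513.17465217 -180.42771133   57.49800127] 444 0.6822019161500545
 tool [-2.92867464 -1.76639129 37.87961216]
ring px 241 313 230 264 world [ 492.99818493 -188.33425152] [ 533.20608236 -162.00321481]
red 0 0
18 446 5.49
26 459 5.54
34 489 5.56
42 500 5.61
50 529 5.63
58 553 5.76
66 581 5.73
m1
18 438 5.22
26 461 5.33
34 493 5.27
42 503 5.26
50 535 5.31
58 555 5.31
66 589 5.31
```

View pics/m2w.png

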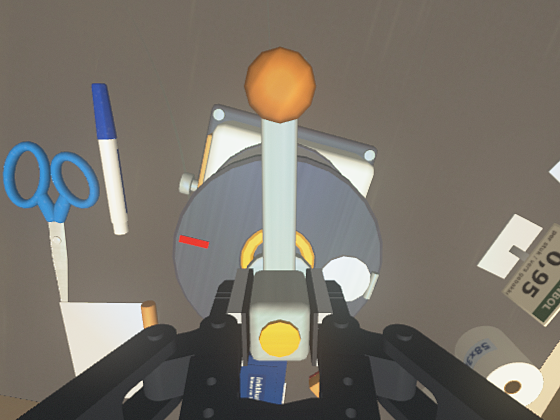

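The crank is still held square: cap (279,339), knob (280,85), arm level. Only the rotation centre was off, and the better estimate is about 5.5 mm behind the TCP. I'll recentre, touch the burr, and search back from -76°.

```bash
python3 -m inch '{"dr":[[0,0,0],[0,0,0],[0,0,0],[0,0,0]],"offset":[[0.034,-0.029,0.1],[0,0,0.1],[0,0,0.05],[0,0,0]],"claw":[0,0,0,0]}'>/dev/null; python3 st.py
for i in 1 2; do python3 -m inch '{"dr":[[0,0,0],[0,0,0]],"offset":[[0,0,0.04],[0,0,0]],"claw":[0,0]}'>/dev/null; python3 st.py; done
```

```text
26.0 [ 513.81 -176.94  185.49] Ftool [ 0.7 -0.6  0.4] Tt [ 0.08 -0.02  0.06] crank yaw -76.0
26.2 [ 513.86 -176.94  185.24] Ftool [ 0.2 -0.5 -1. ] Tt [0.18 0.08 0.01] crank yaw -76.0
26.4 [ 513.89 -177.03  184.95] Ftool [ 0.2 -0.6 -2.8] Tt [ 0.3   0.1  -0.01] crank yaw -76.0
```

```bash
for i in 1 2 3 4 5 6; do python3 -m inch '{"dr":[[0,0,-1.5],[0,0,-1.5]],"offset":[[0.001,-0.014,0],[0.001,-0.014,0]],"claw":[0,0]}'>/dev/null; python3 st.py; done
```

```text
26.6 [ 513.44 -176.85  184.32] Ftool [0.1 0.5 0.8] Tt [-0.05  0.06 -0.08] crank yaw -72.8
26.8 [ 513.11 -176.86  184.14] Ftool [ 1.3 -0.3  0.9] Tt [-0.03  0.04  0.04] crank yaw -69.8
27.0 [ 512.73 -176.99  184.16] Ftool [-0.1  0.2  1.8] Tt [ 0.01  0.01 -0.01] crank yaw -66.8
27.2 [ 512.45 -177.09  184.2 ] Ftool [ 0.1 -0.1  2.5] Tt [-0.01 -0.06  0.01] crank yaw -63.8
27.4 [ 512.3  -177.24  184.38] Ftool [ 0.  -0.4  1.6] Tt [ 0.03 -0.05  0.02] crank yaw -60.8
27.6 [ 512.12 -177.37  184.49] Ftool [-0.2  0.8  2.6] Tt [-0.05  0.01 -0.03] crank yaw -57.8
```

The force vanished and z fell by 1 mm around -70° to -62°, so that is the hole. I'll return to about -66° and lower gently.

```bash
python3 -m inch '{"dr":[[0,0,2],[0,0,2],[0,0,2],[0,0,2],[0,0,0]],"offset":[[0,0.019,0],[0,0.019,0],[0,0.019,0],[0,0.019,0],[0,0,0]],"claw":[0,0,0,0,0]}'>/dev/null; python3 st.py
for i in 1 2 3 4 5; do python3 -m inch '{"dr":[[0,0,0],[0,0,0]],"offset":[[0,0,0.06],[0,0,0]],"claw":[0,0]}'>/dev/null; python3 st.py; done
```

```text
28.1 [ 512.83 -177.01  184.53] Ftool [0.5 0.1 1.7] Tt [ 0.04 -0.04 -0.01] crank yaw -65.9
28.3 [ 512.82 -177.06  183.96] Ftool [-0.6  0.1  1.8] Tt [-0.01  0.01  0.04] crank yaw -65.9
28.5 [ 512.78 -176.98  183.28] Ftool [ 0.6 -0.2  1.5] Tt [ 0.    0.07 -0.  ] crank yaw -65.9
28.7 [ 512.77 -176.99  182.68] Ftool [0.7 0.  1.4] Tt [ 0.04  0.12 -0.04] crank yaw -66.0
28.9 [ 512.79 -176.99  182.13] Ftool [ 0.3 -0.3  0.4] Tt [ 0.13  0.12 -0.  ] crank yaw -66.0
29.1 [ 512.83 -177.03  181.62] Ftool [ 0.8 -0.1 -0.3] Tt [ 0.13  0.16 -0.04] crank yaw -66.0
```

```bash
python3 -m inch '{"dr":[[0,0,0],[0,0,0]],"offset":[[0.03,-0.03,0.05],[0,0,0]],"claw":[0,0]}'>/dev/null; python3 st.py
for i in 1 2 3 4; do python3 -m inch '{"dr":[[0,0,0],[0,0,0]],"offset":[[0,0,0.1],[0,0,0]],"claw":[0,0]}'>/dev/null; python3 st.py; done
```

```text
29.3 [ 512.67 -176.95  181.24] Ftool [ 0.6  0.9 -1.7] Tt [-0.    0.13 -0.04] crank yaw -66.0
29.5 [ 512.63 -176.94  180.17] Ftool [-0.4 -0.4 -2.7] Tt [-0.05  0.09 -0.08] crank yaw -66.0
29.7 [ 512.61 -176.93  179.22] Ftool [-0.3 -0.4 -3.5] Tt [-0.01  0.11 -0.12] crank yaw -66.0
29.9 [ 512.67 -176.99  178.33] Ftool [ 1.4 -1.3 -3.8] Tt [ 0.01  0.12 -0.12] crank yaw -66.0
30.1 [ 512.68 -177.    177.45] Ftool [ 0.7 -0.  -5.7] Tt [ 0.09  0.22 -0.1 ] crank yaw -66.0
```

```bash
python3 -m inch '{"dr":[[0,0,-1.2],[0,0,-1],[0,0,0]],"offset":[[0.02,-0.02,0],[0,-0.01,0],[0,0,0]],"claw":[0,0,0]}'>/dev/null; python3 st.py
for i in 1 2 3 4; do python3 -m inch '{"dr":[[0,0,0],[0,0,0]],"offset":[[0,0,0.1],[0,0,0]],"claw":[0,0]}'>/dev/null; python3 st.py; done
```

```text
30.4 [ 512.04 -176.8   176.4 ] Ftool [-1.1  2.2  0.7] Tt [-0.4  -0.3  -0.03] crank yaw -63.7
30.6 [ 512.03 -176.8   175.53] Ftool [-1.3  2.6  2.1] Tt [-0.47 -0.37 -0.06] crank yaw -63.8
30.8 [ 512.04 -176.78  174.77] Ftool [-1.6  1.2  2.6] Tt [-0.49 -0.41 -0.06] crank yaw -63.8
31.0 [ 512.05 -176.8   173.87] Ftool [-1.3  2.2  1.9] Tt [-0.41 -0.37 -0.09] crank yaw -63.8
31.2 [ 512.04 -176.77  172.89] Ftool [-1.9  2.   2.1] Tt [-0.46 -0.36 -0.01] crank yaw -63.8
```

```bash
python3 -m inch '{"dr":[[0,0,0],[0,0,0]],"offset":[[-0.03,0.03,0.1],[0,0,0]],"claw":[0,0]}'>/dev/null; python3 st.py
for i in 1 2 3 4; do python3 -m inch '{"dr":[[0,0,0],[0,0,0]],"offset":[[0,0,0.1],[0,0,0]],"claw":[0,0]}'>/dev/null; python3 st.py; done
```

```text
31.4 [ 512.23 -176.87  171.7 ] Ftool [-0.6  0.9  2. ] Tt [-0.32 -0.23 -0.06] crank yaw -63.8
31.6 [ 512.23 -176.87  170.7 ] Ftool [-1.5  0.9  2.4] Tt [-0.24 -0.23 -0.02] crank yaw -63.8
31.8 [ 512.26 -176.9   169.74] Ftool [-1.4  0.8  2.1] Tt [-0.2  -0.24 -0.  ] crank yaw -63.8
32.0 [ 512.28 -176.89  168.76] Ftool [-0.1  0.3  2.6] Tt [-0.13 -0.18  0.01] crank yaw -63.8
32.2 [ 512.32 -176.92  167.81] Ftool [-0.5  0.6  2. ] Tt [-0.08 -0.14  0.01] crank yaw -63.8
```

```bash
for i in 1 2 3; do python3 -m inch '{"dr":[[0,0,0],[0,0,0]],"offset":[[0,0,0.05],[0,0,0]],"claw":[0,0]}'>/dev/null; python3 st.py; done
```

```text
32.4 [ 512.33 -176.9   167.37] Ftool [-1.1 -0.   1.7] Tt [-0.05 -0.11 -0.01] crank yaw -63.8
32.6 [ 512.38 -176.93  166.94] Ftool [-0.3  0.5  1.7] Tt [-0.08 -0.11  0.02] crank yaw -63.8
32.8 [ 512.38 -177.    166.87] Ftool [ 1.3 -0.8 -2.5] Tt [ 0.24  0.13 -0.04] crank yaw -63.8
```

The collar is home, with contact at z≈166.9. I'll ease the load and turn the burr towards the front, checking forces as it goes.

```bash
python3 -m inch '{"dr":[[0,0,0],[0,0,-3],[0,0,-3],[0,0,0]],"offset":[[0,0,-0.03],[0.006,-0.031,0],[0.006,-0.031,0],[0,0,0]],"claw":[0,0,0,0]}' >/dev/null; python3 st.py; python3 -m inch '{"dr":[[0,0,-3],[0,0,-3],[0,0,0]],"offset":[[0.006,-0.031,0],[0.006,-0.031,0],[0,0,0]],"claw":[0,0,0]}' >/dev/null; python3 st.py
```

```text
33.2 [ 512.15 -177.2   166.87] Ftool [-0.5 -0.5  0.3] Tt [-0.09 -0.08 -0.02] crank yaw -57.7
33.5 [ 511.23 -177.53  166.91] Ftool [ 0.1 -1.3 -0.7] Tt [ 0.14 -0.03  0.07] crank yaw -51.8
```

```bash
for i in 1 2 3; do python3 -m inch '{"dr":[[0,0,-3],[0,0,-3],[0,0,-3],[0,0,0]],"offset":[[0.006,-0.031,0],[0.006,-0.031,0],[0.006,-0.031,0],[0,0,0]],"claw":[0,0,0,0]}' >/dev/null; python3 st.py; done
```

```text
33.9 [ 510.43 -178.05  166.91] Ftool [-0.  -1.1 -1.6] Tt [ 0.28 -0.04  0.05] crank yaw -42.9
34.3 [ 509.72 -178.7   166.9 ] Ftool [-0.  -1.9 -1. ] Tt [0.28 0.01 0.07] crank yaw -33.9
34.7 [ 509.11 -179.42  166.91] Ftool [-0.7 -1.5 -0.9] Tt [ 0.37 -0.08  0.07] crank yaw -24.9
```

```bash
for i in 1 2; do python3 -m inch '{"dr":[[0,0,-3],[0,0,-3],[0,0,-3],[0,0,-3],[0,0,0]],"offset":[[0.006,-0.04,0],[0.006,-0.036,0],[0.006,-0.033,0],[0.006,-0.033,0],[0,0,0]],"claw":[0,0,0,0,0]}' >/dev/null; python3 st.py; done;  python3 -m inch '{"dr":[[0,0,-1.5],[0,0,0],[0,0,0]],"offset":[[0,-0.016,0],[0,0,0],[0,0,0]],"claw":[0,0,0]}' >/dev/null; python3 st.py; python3 look.py m3
```

```text
35.2 [ 508.46 -180.63  166.9 ] Ftool [-1.3 -1.9 -0.7] Tt [ 0.37 -0.11  0.05] crank yaw -12.9
35.7 [ 508.09 -181.89  166.92] Ftool [-0.9 -2.4 -0.3] Tt [ 0.43 -0.06  0.11] crank yaw -0.9
36.0 [ 508.11 -182.03  166.94] Ftool [-1.3 -2.4 -0.3] Tt [ 0.48 -0.17  0.08] crank yaw 0.7
[ 508.11403481 -182.03077824  166.94245089] [ 1.29007541 -2.34722091  0.27961929] [[-1.0, -0.012, 0.0], [-0.012, 1.0, -0.0], [-0.0, -0.0, -1.0]] [-0.49  0.07  1.82 -0.    1.25 -2.07]
knob tool [ 85.23870303   1.35841997 -22.5872626 ] world [ 422.85458267 -181.65766211  189.48913216]
```

View pics/m3w.png

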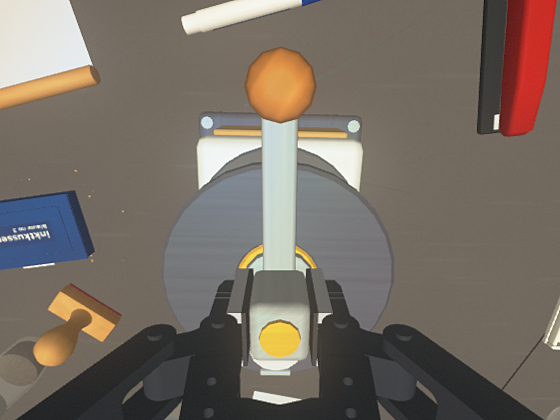

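The knob (281,85) stands over the drawer, the arm covers the red line, and the collar is seated on the ring. Relieve the side load, release and lift off.

```bash
python3 -m inch '{"dr":[[0,0,0],[0,0,0],[0,0,0],[0,0,0],[0,0,0],[0,0,0],[0,0,0]],"offset":[[0,-0.03,-0.01],[0,0,0],[0,0,0],[0,0,0],[0,0,0],[0,0,0],[0,0,0]],"claw":[0,0,0.7,0.7,0.7,0.7,0.7]}' ; python3 -m inch '{"dr":[[0,0,0],[0,0,0],[0,0,0],[0,0,0],[0,0,0],[0,0,0],[0,0,0]],"offset":[[0,0,-1],[0,0,-2],[0,0,-3],[0,0,-3],[0,0,-3],[0,0,0],[0,0,0]],"claw":[0.7,0.7,0.7,0.7,0.7,0.7,0.7]}'; python3 look.py m4
python3 - <<'E'
from h import *
d=np.load("m4w.npy");P=cloud(d,manip.camera_info("wrist")).reshape(-1,3)
for n,(x,y,r) in dict(knob=(423,-182,25),hub=(513,-182,22)).items():
    w=P[(np.hypot(P[:,0]-x,P[:,1]-y)<r)&(P[:,2]>184)&(P[:,2]<215)];print(n,len(w),(w.min(0)+w.max(0))/2,np.percentile(w[:,2],[50,80]))
w=P[(abs(P[:,0]-460)<25)&(abs(P[:,1]+182)<5)&(P[:,2]>152)&(P[:,2]<175)];print("arm z",np.median(w[:,2]))
E
```

```text
t: 36.8
eef_pos: [507.9, -182.1, 166.8]
tcp_rot: [0.02, -3.141, -0.0]
contact_force: [-0.2, 0.3, 0.7]
grip_width: 60.2
gripper_force: 0.0
t: 37.5
eef_pos: [508.4, -182.5, 288.3]
tcp_rot: [-0.02, 3.139, -0.002]
contact_force: [-0.1, -0.1, -0.3]
grip_width: 59.9
gripper_force: 0.0
[ 508.35733778 -182.46205957  288.31882766] [-0.07875071 -0.07962522 -0.34285688] [[-1.0, -0.013, 0.002], [-0.013, 1.0, -0.001], [-0.002, -0.001, -1.0]] [-0.49 -0.02  1.68 -0.    1.48 -2.07]Traceback (most recent call last):
  File "look.py", line 11, in <module>
    print("knob tool",(w.min(0)+w.max(0))/2, "world",s["eef_pos"]+M@((w.min(0)+w.max(0))/2))
                       ~~~~~^^^
    return umr_minimum(a, axis, None, out, keepdims, initial, where)
ValueError: zero-size array to reduction operation minimum which has no identity
Traceback (most recent call last):
FileNotFoundError: [Errno 2] No such file or directory: 'm4w.npy'
```

View pics/m4w.png

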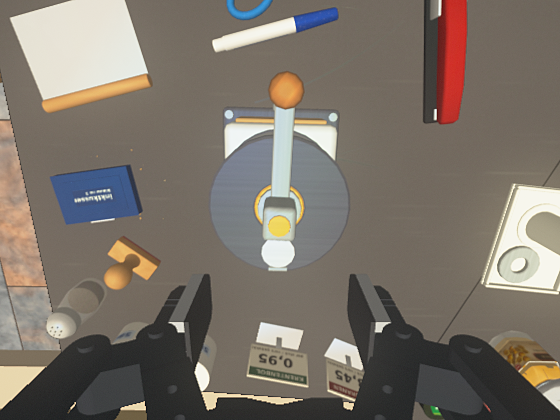

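The crank stays seated with the knob at (286,90), about 4 mm off the mill's centre line. I'll check the heights numerically.

Run:
```python
from h import *
c=manip.camera_info("wrist");p,d=manip.snapshot("wrist");P=cloud(d,c).reshape(-1,3)
for n,(x,y,r) in dict(knob=(423,-182,25),hub=(513,-182,22)).items():
    w=P[(np.hypot(P[:,0]-x,P[:,1]-y)<r)&(P[:,2]>184)&(P[:,2]<215)];print(n,len(w),(w.min(0)+w.max(0))/2,np.percentile(w[:,2],[50,80]))
for n,x in(("arm",(440,490)),("arm far",(435,450)),("arm near",(480,495))):
    w=P[(P[:,0]>x[0])&(P[:,0]<x[1])&(abs(P[:,1]+183)<4)&(P[:,2]>152)&(P[:,2]<175)];print(n,"z",np.median(w[:,2]))
w=P[(abs(P[:,0]-500)<20)&(abs(abs(P[:,1]+182)-38)<8)&(abs(P[:,2]-150)<8)];print("top z",np.median(w[:,2]))
print(manip.get_state()["t"])
```

```text
knob 1057 [ 422.68466429 -178.65022255  190.46332839] [193.0854244  194.73624125]
hub 1224 [ 511.92718919 -181.78064275  190.9741783 ] [194.19232852 196.15874342]
arm z 161.0780547575025
arm far z 160.8345889480488
arm near z 161.20841147842074
top z 149.11028929442335
37.65
```

```bash
python3 -c "
from workcell import manip
print(manip.close_job())"
```

```text
the job is handed in; nothing more can be done
None
```

The job is handed in: the crank dropped into the burr, its collar measures home on the mill's top, the knob stands at the front about 4 mm off the line over the drawer, and the arm let go and lifted clear at 37.7 s of the 61 s allowed; no verdict came back.

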